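# Close the circuit-board holder up to its stop

## Task

Close the circuit-board holder on its board: press down the release pad in the middle of the sliding jaw, and keeping it pressed push the jaw along the rails until it is right up against the steel stop on the far rail. Then let the pad spring up so that the jaw stays held there. Do not force the jaw while its brake is on, do not touch the board or lift anything, and leave the other things on the bench where they are.

Things in the scene. Friction and masses are not known exactly. Their poses are not given: they have to be found in the camera images.
- holder: circuit-board holder fixed on the bench: two aluminium side rails (28 mm wide, 120 mm between centres, tops 40 mm above the bench) joined by grey end feet 176 mm wide, 43 mm high. Origin on the bench on its centre line; y runs along the rails, z up. Rails reach from y = -121 to +169 mm, the end feet from -125 to -107 and +163 to +181 mm
- sliding_jaw (a joint): travel of the sliding jaw along the rails, in m; grows towards the fixed jaw and the stop (the holder's -y). A spring brake holds it with about 11 to 17 N; with the pad pressed it slides with about 1 N. The jaw is an aluminium crossbar 176 mm wide, 16 mm thick, top 58 mm above the bench, with a 4 mm lip over the board side. It moves only along the rails
- jaw_back (a point): centre of the rear (+y) face of the raised back in the middle of the sliding jaw's crossbar; axes as the holder's. The raised back is 64 mm wide and 72 mm high above the bench; a finger on the release pad, which lies just behind it, can push against this face towards -y. Point 65 mm above the bench
- release_pad (a joint): how far the release pad is pressed down, in m: 0 at rest, 0.006 at its end. The brake lets go at about 9 N and is quite free from 0.001 on; the pad takes about 11 N at 0.004 and 12 N at its end, and springs back up when left
- pad_top (a point): centre of the top of the release pad: black ribbed plastic, 40 mm across the holder (x) by 28 mm along it (y), in the middle of the sliding jaw; 58 mm above the bench at rest. Axes as the holder's. It stands in a grey housing 72 x 38 mm, 50 mm high. The raised back's face lies 16 mm to its -y side, 14 mm higher than the pad; nothing is higher on its other sides
- jaw_abut (a point): point on the sliding jaw's board-side face, 50 mm above the bench, near the far (+x) end of the crossbar, which meets the stop; axes as the holder's. 48 mm to the -y side of pad_top and 77 mm to its +x side
- stop: steel stop block clamped on the far (+x) rail, 26 mm wide x 18 mm long, top 59 mm above the bench, with a brass thumbscrew outside and a dark line across its top by its working face. Origin in the middle of that face (its +y face), 50 mm above the bench; axes as the holder's. The jaw is home when jaw_abut is on this face: its y in the stop's frame is then 0
- fixed_jaw: aluminium crossbar like the sliding one, but clamped to the rails by two brass thumbscrews (tops 71 mm above the bench), 176 mm wide. Origin in the plane of its board-side face, on the holder's centre line, at bench height; axes as the holder's. The stop's face is 82 mm to its +y side
- board: loose tan circuit board lying on the two rails with one long edge under the fixed jaw's lip, 110 mm (x) x 80 mm (y) x 2 mm, with parts up to 14 mm tall; origin at the centre of its underside, 40 mm above the bench. The sliding jaw pushes it square and leaves it 2 mm play
- solder_reel: reel of solder wire standing upright, 64 mm across, 50 mm tall, beside the holder; origin at the centre of its underside. Bystander
- flux_bottle: small white-capped bottle, 36 mm across, 70 mm tall, standing beside the holder; origin at the centre of its underside. Bystander
- tweezers: steel tweezers lying flat beside the holder, 140 mm long, 10 mm high; origin near the middle of their underside. Bystander
- side_cutters: small cutters with blue handles lying flat beside the holder, 120 mm long, 11 mm high; origin near the middle of their underside. Bystander
- multimeter: black hand-held multimeter lying on its back, 150 x 76 x 41 mm; origin at the centre of its underside. Bystander
- marker: black marker pen with a grey cap lying down, 130 mm long, 14 mm high; origin at the centre of its underside. Bystander
- perf_board: tan perforated board offcut lying flat, 72 x 48 x 3 mm; origin at the centre of its underside. Bystander
Things that resemble listed ones, but are neither listed nor needed, are in the scene too. There is more than one size of the board; the one meant has the size given above.

How it is judged:
On the way, in this order (a step that is already met when the one before it is completed fails the run):
1. the release pad is pressed while the jaw is still away from the stop (value of joint release_pad above 0.0008 m and y of jaw_abut in the frame of stop above 0.03 m), for 0.1 s.
2. the jaw is up against the stop with the pad still down (value of joint release_pad above 0.0005 m and y of jaw_abut in the frame of stop between -0.002 and 0.002 m), for 0.1 s.
At the end, for the whole second after the job is handed in: the sliding jaw's face is within 2 mm of the stop's face and at rest, the release pad is up again (within 1 mm), and the board lies flat and square (within 0.04 rad) on the rails between the two jaws (y of jaw_abut in the frame of stop between -0.002 and 0.002 m and value of joint release_pad below 0.001 m and velocity of joint sliding_jaw between -0.005 and 0.005 m/s and y of board in the frame of fixed_jaw between 0.038 and 0.044 m and x of board in the frame of fixed_jaw between -0.015 and 0.015 m and z of board in the frame of fixed_jaw between 0.037 and 0.043 m and angle between the y axis of board and the y axis of fixed_jaw, either way round below 0.04 rad and angle between board's own z axis and vertical below 0.05 rad and linear speed of board below 0.02 m/s); the robot touches nothing.
It fails at once if the jaw is forced along (faster than 20 mm/s) while its brake is on (pad pressed less than 0.3 mm) (value of joint release_pad below 0.0003 m and (velocity of joint sliding_jaw above 0.02 m/s or velocity of joint sliding_jaw below -0.02 m/s)).
It fails at once if the robot pushes on the board itself (over 0.3 N) (contact force between the arm and board above 0.3 N).
It fails at once if the fingers push on the board (over 0.3 N) (contact force between the fingers and board above 0.3 N).
It fails at once if the board is lifted off the rails (more than 8 mm) (z of board in the frame of fixed_jaw above 0.048 m).
It fails at once if another thing on the bench is moved by more than 15 mm (distance of any of solder_reel, flux_bottle, tweezers, side_cutters, multimeter, marker, perf_board from where it was at the start of the episode above 0.015 m).
It also fails if it takes over 35 s, if anything falls off the work surface, if the arm or the gripper's body presses on something with over 40 N, if the wrist force passes 120 N, or if a joint passes its speed limit or range.

## Robot

A 7-joint arm with a two-finger parallel gripper is mounted at the origin on the work surface. World frame = base frame: x ahead of the robot, y to its left, z up, the work surface at z = 0. Lengths are in m, angles in rad, forces in N, time in s.
With the tool pointing down it reaches from about 0.425 to 0.925 m from the base axis. Payload 6.8 kg.
Tool frame: the origin (TCP) lies on the mounting face of the last link; the fingertips stand 173 mm ahead of it and the grasp point (between the pads) lies 155 mm ahead of it; z points along the fingers, y is the line along which they close (so a half turn about z gives the same grasp; the last joint's range is limited). The gripper opens to 85 mm and grips with 20 to 120 N. Pads are 22 mm wide; open, the fingers measure 114 mm over their backs; the gripper's body (76 mm by 85 mm) begins 54 mm behind the grasp point. The pads swing forward as they close: fully open they stand 13 mm farther back than shut.
Start: joints at [1.039, 0.477, 0.022, 1.555, -0.011, 1.109, -0.083], TCP at [0.278, -0.615, 0.405] pointing down, gripper open.
Joint ranges: [-2.96, 2.96], [-0.34, 2.1], [-1.41, 1.46], [0.24, 2.44], [-1.37, 4.51], [0.17, 1.92], [-2.96, 2.96]. Speed limits (rad/s): [2.39, 2.39, 3.14, 3.14, 3.14, 3.14, 3.14].

## Interface

Orientations are given as a rotation vector (axis times angle).
In Python, from bench import r gives the robot as it stands.
- The arm moves only by the tool carry_out, never from a script. Its argument "moves" is a list of rows, each a list of 5 numbers: the shift along the tool's x, y, z in m, then the turn about the tool's z in rad, then the finger opening in m, from 0 to 0.0854. In form: [[dx, dy, dz, roll, claw], ...]. A call has exactly 8 rows; each row is the pose to reach, as a shift and turn from the pose commanded when the call began, along the tool's axes at that moment; what a row does not reach only later rows make up. A row lasts 1/10 s, in which the tool goes at most 50 mm and 8.59 degrees, less where a joint would pass 70% of its speed; a pose out of reach is approached as far as the arm can. A call with a gripper value outside its range is refused whole. The fingers move at their own pace and stop on an object; "force" is the grip in N (left out, the last holds). Time passes only in rows, so rows that repeat a pose let the fingers close, or fill a call up. It gives the time, the measured TCP pose, the force, the opening and the grip force at its end, in the units of the state.
- r.get_obs(): the state, without advancing time (a new reading comes with each control period).
- r.grab_frame(name): name is "scene" or "top" or "wrist"; returns the picture (400x640x3 uint8, red, green, blue); there is no depth.
- r.calibration(name): a dict with "fx", "fy", "cx", "cy" (pixels), "rvec" (rotation vector, rad) and "tvec" (3), from world to camera coordinates, as OpenCV has them. Camera axes: x right, y down, z forward; pixel columns grow to the right and rows downward; lengths in m; the calibration is good to about 2 mm. The wrist camera is an equidistant fisheye: a pixel r from the principal point sees the ray r / f radians off the axis. A picture is of the moment at which its call begins: read the wrist's pose just before it. calibration takes no time and is no camera call; for the wrist camera it gives the pose at the moment of the call.
- r.hand_in(): hands the job in; it is judged then, once.
The state is a dict: "clock": time; "joints": joint angles; "qvel": joint speeds; "tau": joint torques, N m; "tcp_pos": TCP position; "orientation": TCP orientation; "contact_force": force on the tool from outside, world axes, zero at the start; "moment": the same for the moment, N m; "grip_width": finger opening in m; "gripper_force": force on a finger pad.
Only numpy, scipy, OpenCV 4.12 (cv2) and the standard library are available. Lean on these libraries where they do the work, as an engineer would, in place of code of your own. Each camera call takes 0.05 s, during which the arm holds its last target. There are 200 camera calls.

## Working session

There is one attempt and no reset: what is moved stays moved. The work goes in short steps, Python scripts to look and compute and a tool call to move; the robot and the scene stay as the last step left them, time stands still between calls to the robot, and variables do not carry over. Pictures are saved under pics/ and viewed, at most 10 in all, crops included, and the job is handed in when it is done.

Besides the shell and the picture viewer there is one more tool, called after "Request:" as name(argument=value, ...) on one line, values as JSON. carry_out: Moves the arm, as the interface text tells. Its arguments: {"type":"object","properties":{"moves":{"type":"array","items":{"type":"array","items":{"type":"number"}}},"force":{"type":"number"}},"required":["moves"]}

```bash
mkdir -p pics; python3 - <<'E'
from bench import r
import cv2
o=r.get_obs();print({k:o[k] for k in('clock','tcp_pos','orientation','grip_width','contact_force')})
for n in("scene","top"):
    cv2.imwrite(f"pics/{n}0.png",r.grab_frame(n)[:,:,::-1]);print(r.calibration(n))
E
```

```text
{'clock': 0.0, 'tcp_pos': array([ 0.2774333 , -0.61504837,  0.40371206]), 'orientation': array([-3.06962411e+00, -6.60289021e-01,  8.50790474e-04]), 'grip_width': 0.0854283405767038, 'contact_force': array([-0.16881229,  0.64493653,  0.07186439])}
{'fx': 479.31879092334225, 'fy': 479.31879092334225, 'cx': 316.14797653087965, 'cy': 201.25460590678594, 'rvec': array([ 0.69596961,  2.50401706, -1.2388751 ]), 'tvec': array([ 0.44630888, -0.09053337,  1.67124099])}
{'fx': 497.5059837855549, 'fy': 497.5059837855549, 'cx': 324.0488744032643, 'cy': 193.42552799933117, 'rvec': array([ 2.19384098, -2.17914651,  0.08579486]), 'tvec': array([0.00635651, 0.50738256, 1.35071651])}
```

View pics/top0.png

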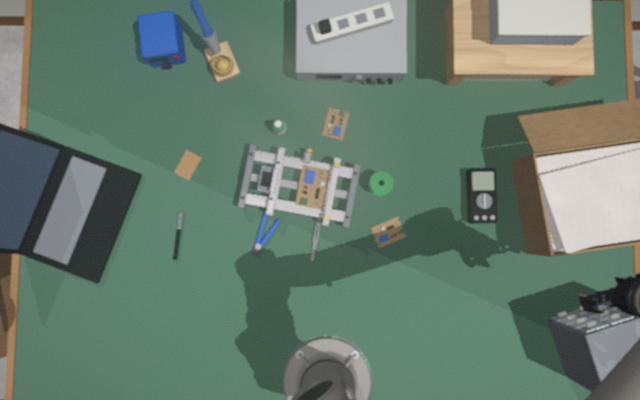

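View pics/scene0.png

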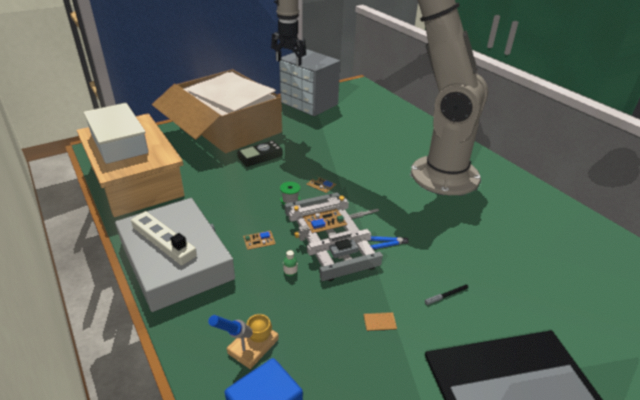

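The top view shows the holder at about (300,186). The black pad is at (266,179), the sliding jaw bar at (276,180), the stop near (308,155), the fixed jaw at (331,190) and the clamped board at (312,186). Look-alike boards lie at (336,124) and (389,232), outside the holder. I'll confirm in an enlarged crop.

```bash
python3 - <<'E'
import cv2
t=cv2.imread('pics/top0.png')[135:240,230:370]
cv2.imwrite('pics/crop0.png',cv2.resize(t,None,fx=5.7,fy=5.7,interpolation=cv2.INTER_CUBIC))
E
```

```text
(no output)
```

View pics/crop0.png

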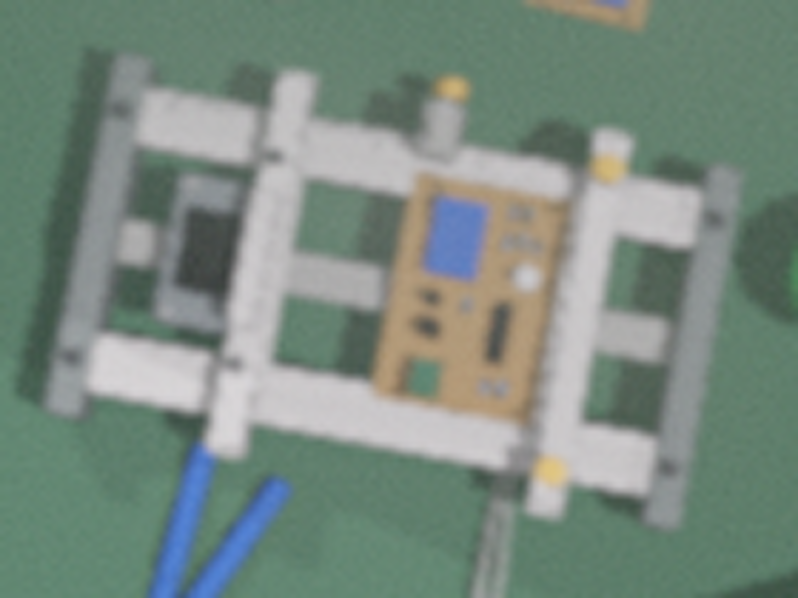

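The crop shows the pad at about (205,248), the jaw bar centre at (290,75) to (228,450), the stop at (440,128) with its working edge on the left, the end feet centres at (100,235) and (693,345), and the board under the fixed jaw's lip. The board in the holder is the one meant: it lies on the rails and has the right size. Next I'll measure.

```bash
cat > h.py <<'E'
import numpy as np,cv2
def cast(c,uv,z):
    K=np.array([[c['fx'],0,c['cx']],[0,c['fy'],c['cy']],[0,0,1]])
    R=cv2.Rodrigues(c['rvec'])[0];o=-R.T@c['tvec']
    d=R.T@np.linalg.solve(K,[uv[0],uv[1],1]);return o+d*(z-o[2])/d[2]
E
python3 - <<'E'
from bench import r
from h import *
c=r.calibration('top');f=lambda u,v,z:cast(c,(230+(u+.5)/5.7-.5,135+(v+.5)/5.7-.5),z)
L=f(100,235,.043);R=f(693,345,.043)
y=(L-R)/np.linalg.norm(L-R);x=np.array([y[1],-y[0],0])
print('len (exp 288)',np.linalg.norm(L-R),'yaw y',np.degrees(np.arctan2(y[1],y[0])))
a=f(132,58,.043);b=f(66,410,.043);print('foot len',np.linalg.norm(a-b),'yaw x',np.degrees(np.arctan2(*(a-b)[1::-1])))
M=(L+R)/2
O=M-y*.028
g=cv2.cvtColor(cv2.imread('pics/top0.png'),cv2.COLOR_BGR2GRAY)[135:240,230:370]
m=(g<60).astype(np.uint8);n,_,st,ce=cv2.connectedComponentsWithStats(m);print(st,ce)
for n,p in dict(padc=f(206,248,.058),padL=f(178,243,.058),padR=f(237,252,.058),jawtop=f(290,75,.058),jawR=f(316,80,.058),jawR2=f(247,450,.058),stopL=f(422,125,.059),stopR=f(462,130,.059),fix=f(582,320,.058)).items():
    print(n,p.round(4),'holder',((p-O)@x).round(4),((p-O)@y).round(4))
E
```

```text
len (exp 288) 0.28640807677832864 yaw y 79.85623743993186
foot len 0.17069758981427055 yaw x -9.55219400682818
[[    0     0   140   105 14700]] [[69.5 52. ]]
padc [0.5445 0.1664 0.058 ] holder 0.0019 0.1186
padL [0.5468 0.1795 0.058 ] holder 0.0018 0.132
padR [0.5427 0.1518 0.058 ] holder 0.0027 0.1039
jawtop [0.6268 0.128  0.058 ] holder 0.0897 0.0953
jawR [0.6245 0.1157 0.058 ] holder 0.0896 0.0828
jawR2 [0.4498 0.1458 0.058 ] holder -0.0877 0.0817
stopL [0.6033 0.0655 0.059 ] holder 0.0776 0.0296
stopR [0.6011 0.0466 0.059 ] holder 0.0787 0.0107
fix [ 0.5118 -0.0104  0.058 ] holder 0.0008 -0.0612
```

```bash
cat >> h.py <<'E'
from scipy.spatial.transform import Rotation as Ro
def go(o,p,yaw):
    R=Ro.from_rotvec(o['orientation']).as_matrix();X=R[:,0]
    d=R.T@(np.array(p)-o['tcp_pos']);roll=-(np.radians(yaw)-np.arctan2(X[1],X[0]))
    return d.round(4),round(float((roll+np.pi)%(2*np.pi)-np.pi),4),R[:,2].round(4)
E
python3 - <<'E'
from bench import r
from h import *
print(*go(r.get_obs(),[.5435,.1667,.30],80.1))
E
```

```text
[ 0.564  -0.603   0.1047] -0.9742 [-8.0e-04  1.4e-03 -1.0e+00]
```

Request:
carry_out(moves=[[0.01,-0.011,0,-0.05,0],[0.03,-0.032,0,-0.15,0],[0.06,-0.064,0,-0.25,0],[0.09,-0.096,0,-0.35,0],[0.12,-0.128,0,-0.45,0],[0.15,-0.16,0,-0.55,0],[0.18,-0.192,0,-0.65,0],[0.21,-0.225,0,-0.75,0]], force=40)

```text
clock: 0.9
tcp_pos: [0.3766, -0.321, 0.4047]
orientation: [2.609, 1.749, -0.0]
contact_force: [1.4, -0.4, -0.1]
grip_width: 0.0
gripper_force: 0.0
```

```bash
python3 - <<'E'
from bench import r
from h import *
o=r.get_obs();print(o['clock'],o['tcp_pos'],o['grip_width'],*go(o,[.5435,.1667,.30],80.1))
E
```

```text
0.9 [ 0.37660944 -0.32097339  0.40468635] 1.035004704173341e-05 [ 0.5145 -0.031   0.1045] -0.217 [-2.e-04 -3.e-04 -1.e+00]
```

Request:
carry_out(moves=[[0.04,-0.002,0,-0.03,0],[0.08,-0.005,0,-0.06,0],[0.12,-0.007,0,-0.09,0],[0.16,-0.01,0,-0.12,0],[0.2,-0.012,0,-0.15,0],[0.24,-0.014,0,-0.18,0],[0.28,-0.017,0,-0.2,0],[0.31,-0.019,0,-0.21,0]])

```text
clock: 1.7
tcp_pos: [0.4784, -0.0271, 0.4048]
orientation: [2.413, 2.011, 0.0]
contact_force: [0.7, -0.2, -0.3]
grip_width: 0.0001
gripper_force: 0.0
```

```bash
python3 - <<'E'
from bench import r
from h import *
o=r.get_obs();print(o['clock'],o['tcp_pos'],*go(o,[.5435,.1667,.30],80.1))
E
```

```text
1.7 [ 0.47841031 -0.02712973  0.40481097] [0.2024 0.0291 0.1048] -0.0083 [ 3.e-04  0.e+00 -1.e+00]
```

Request:
carry_out(moves=[[0.04,0.006,0.01,-0.008,0],[0.08,0.012,0.02,-0.008,0],[0.12,0.018,0.035,-0.008,0],[0.155,0.023,0.05,-0.008,0],[0.18,0.026,0.065,-0.008,0],[0.195,0.028,0.08,-0.008,0],[0.2,0.029,0.09,-0.008,0],[0.2,0.029,0.09,-0.008,0]])

```text
clock: 2.5
tcp_pos: [0.5434, 0.161, 0.3133]
orientation: [-2.407, -2.017, 0.004]
contact_force: [-0.5, -0.7, -0.3]
grip_width: 0.0001
gripper_force: 0.0
```

```bash
python3 - <<'E'
from bench import r
from h import *
o=r.get_obs();c=r.calibration('wrist');im=r.grab_frame('wrist');print(o['clock'],o['tcp_pos'],*go(o,[.5435,.1667,.30],80.1));print(c)
cv2.imwrite('pics/w0.png',im[:,:,::-1])
E
```

```text
2.5 [0.54341369 0.16097443 0.31331413] [ 0.0057 -0.0009  0.0133] -0.0034 [-2.9e-03 -8.0e-04 -1.0e+00]
{'fx': 309.70691628693146, 'fy': 309.70691628693146, 'cx': 316.74010717816424, 'cy': 194.9881559050411, 'rvec': array([-2.79758356,  0.24661676,  0.04336547]), 'tvec': array([-0.50617885,  0.22426078,  0.37803966])}
```

View pics/w0.png

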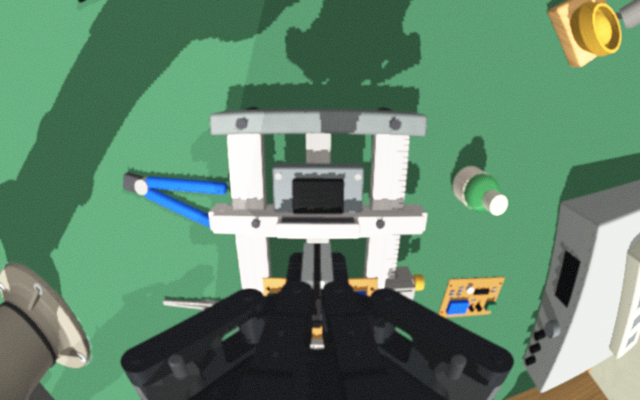

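The wrist view shows the pad at about (318,196), the jaw's bar along row 222, the raised back's edge near row 215, and the stop with its brass thumbscrew at (405,283). Now I'll cast these points.

```bash
cat >> h.py <<'E'
def castw(c,uv,z):
    q=np.array([uv[0]-c['cx'],uv[1]-c['cy']]);rr=np.hypot(*q);t=rr/c['fx']
    d=np.r_[q/rr*np.sin(t),np.cos(t)];R=cv2.Rodrigues(c['rvec'])[0];o=-R.T@c['tvec'];d=R.T@d
    return o+d*(z-o[2])/d[2]
E
python3 - <<'E'
from bench import r
from h import *
c=r.calibration('wrist');o=r.get_obs()
im=cv2.imread('pics/w0.png');g=im.max(2)
m=np.zeros_like(g);m[165:222,280:358]=(g[165:222,280:358]<70)
n,_,st,ce=cv2.connectedComponentsWithStats(m);print(st[1:][st[1:,4]>30])
a=np.radians(80.1);y=np.array([np.cos(a),np.sin(a),0]);x=np.array([y[1],-y[0],0])
i=1+st[1:,4].argmax();X,Y,W,H=st[i][:4]
p=castw(c,(X+W/2-.5,Y+H/2-.5),.058);print('pad',p)
P=lambda u,v,z:(((castw(c,(u,v),z)-p)@x*1e3).round(1),((castw(c,(u,v),z)-p)@y*1e3).round(1))
print('pad edges',P(X,Y,.058),P(X+W,Y+H,.058))
print('back top rear edge',P(318,216,.072),'crossbar',P(420,213,.058),P(420,233,.058),'stop',P(401,271,.059),P(401,288,.059))
print('col 415:',im[205:240,415,1],'col401',im[255:300,401,1],'col 318',im[165:245,318,1])
print('tcp',o['tcp_pos'])
E
```

```text
[[ 292  178   52   36 1795]
 [ 282  218   72    4  283]]
pad [0.54476656 0.16341712 0.058     ]
pad edges (np.float64(-19.3), np.float64(14.2)) (np.float64(20.9), np.float64(-15.6))
back top rear edge (np.float64(0.3), np.float64(-11.2)) crossbar (np.float64(84.0), np.float64(-15.6)) (np.float64(86.4), np.float64(-34.0)) stop (np.float64(73.5), np.float64(-70.7)) (np.float64(76.0), np.float64(-89.6))
col 415: [134 131 130 131 132 132 131 131 134 133 148 201 241 251 252 252 252 252
 252 251 252 252 252 252 252 251 252 251 236 197 171 156 154 139 108] col401 [ 86  85  85  84  94 113 142 158 160 159 148 129 111 103 100 102 101  95
  97  98 100  96 101 100 102  95  98  98  98 105 102 103 123 166 200 177
 150 170 164 120  55  35  23  25  29] col 318 [ 75  87 107 138 169 188 196 190 188 159 122 101  82  57  31  17  25  33
  40  42  39  45  42  38  40  35  47  41  39  39  43  38  37  43  40  42
  43  43  40  45  37  44  34  28  25  21  25  28  60  98 120 110  83  56
  53  45  58  85 134 208 245 254 254 254 253 253 253 253 253 254 254 253
 251 247 241 239 241 219 139  49]
tcp [0.54383937 0.16012278 0.31422216]
```

```bash
python3 - <<'E'
from bench import r
from h import *
o=r.get_obs();print(o['clock'],o['tcp_pos'],*go(o,[.5446,.166,.236],80.1))
E
```

```text
2.55 [0.54383937 0.16012278 0.31422216] [ 0.006  -0.0002  0.0782] -0.0051 [-0.0016 -0.001  -1.    ]
```

Request:
carry_out(moves=[[0.002,0,0.01,-0.005,0],[0.004,0,0.025,-0.005,0],[0.006,0,0.04,-0.005,0],[0.006,0,0.055,-0.005,0],[0.006,0,0.066,-0.005,0],[0.006,0,0.073,-0.005,0],[0.006,0,0.076,-0.005,0],[0.006,0,0.076,-0.005,0]])

```text
clock: 3.35
tcp_pos: [0.5456, 0.1664, 0.2384]
orientation: [-2.406, -2.02, 0.001]
contact_force: [0.4, -0.5, 0.1]
grip_width: -0.0001
gripper_force: 0.0
```

```bash
python3 - <<'E'
from bench import r
from h import *
o=r.get_obs();im=r.grab_frame('wrist');print(o['clock'],o['tcp_pos'],o['contact_force'],*go(o,[.5446,.166,.231],80.1))
s=r.grab_frame('scene')
v=np.vstack([im[130:400,180:480],cv2.resize(s[170:290,270:403],(300,270),interpolation=cv2.INTER_CUBIC)])
cv2.imwrite('pics/w1.png',v[:,:,::-1])
E
```

```text
3.35 [0.54557639 0.1664203  0.23835903] [ 0.44103178 -0.53000038  0.11322245] [-0.0006 -0.0009  0.0074] -0.0012 [-4.e-04 -1.e-04 -1.e+00]
```

View pics/w1.png

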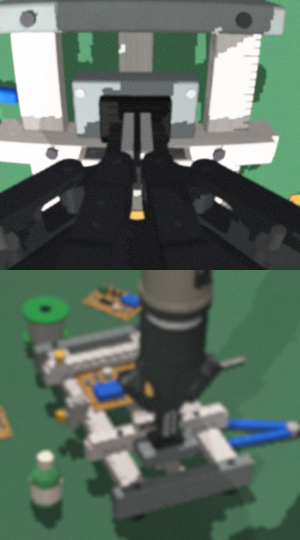

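The fingertips sit over the pad, already below the top of the raised back, and there is no contact force. Pressing now.

Request:
carry_out(moves=[[0,0,0.003,0,0],[0,0,0.006,0,0],[0,0,0.0075,0,0],[0,0,0.009,0,0],[0,0,0.01,0,0],[0,0,0.011,0,0],[0,0,0.0115,0,0],[0,0,0.0115,0,0]])

```text
clock: 4.25
tcp_pos: [0.5457, 0.1669, 0.2283]
orientation: [2.406, 2.02, 0.001]
contact_force: [-2.3, -0.6, 9.8]
grip_width: -0.0
gripper_force: 5.1
```

Request:
carry_out(moves=[[0,0,0.0005,0,0],[0,0,0.001,0,0],[0,0,0.0015,0,0],[0,0,0.0015,0,0],[-0.0005,0,0.0015,0,0],[-0.0015,0,0.0015,0,0],[-0.003,0,0.0015,0,0],[-0.005,0,0.0015,0,0]])

```text
clock: 5.05
tcp_pos: [0.5449, 0.1629, 0.2272]
orientation: [-2.405, -2.021, -0.004]
contact_force: [-2.4, 1.8, 10.8]
grip_width: -0.0003
gripper_force: 5.4
```

Request:
carry_out(moves=[[-0.0025,0,0,0,0],[-0.005,0,0,0,0],[-0.0075,0,0,0,0],[-0.01,0,0,0,0],[-0.0125,0,0,0,0],[-0.015,0,0,0,0],[-0.0175,0,0,0,0],[-0.02,0,0,0,0]])

```text
clock: 5.85
tcp_pos: [0.5413, 0.1431, 0.227]
orientation: [-2.405, -2.021, -0.003]
contact_force: [-3.2, 1.8, 10.2]
grip_width: 0.0001
gripper_force: 5.4
```

```bash
python3 - <<'E'
from bench import r
from h import *
o=r.get_obs();t=r.grab_frame('top');s=r.grab_frame('scene');print(o['tcp_pos'],o['contact_force'])
v=np.hstack([cv2.resize(a,(399,420),interpolation=cv2.INTER_CUBIC) for a in(t[135:240,230:330],s[175:275,280:375])])
cv2.imwrite('pics/t1.png',v[:,:,::-1])
E
```

```text
[0.54134802 0.14308639 0.22703666] [-3.22456581  1.81808848 10.19090913]
```

View pics/t1.png

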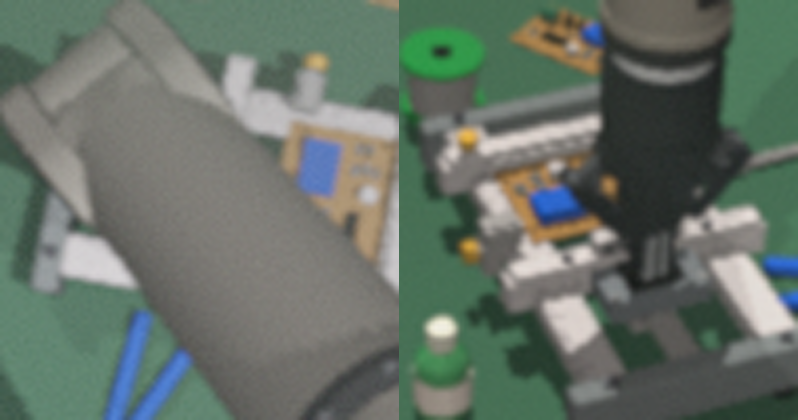

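The jaw follows the finger. Its front edge is at (255,65) and the stop is at (298,90), so about 25–30 mm remain.

Request:
carry_out(moves=[[-0.0015,0,0,0,0],[-0.003,0,0,0,0],[-0.0045,0,0,0,0],[-0.006,0,0,0,0],[-0.0075,0,0,0,0],[-0.009,0,0,0,0],[-0.0105,0,0,0,0],[-0.012,0,0,0,0]])

```text
clock: 6.75
tcp_pos: [0.5393, 0.1313, 0.227]
orientation: [-2.405, -2.021, -0.003]
contact_force: [-3.4, 0.6, 10.5]
grip_width: 0.0002
gripper_force: 5.4
```

Request:
carry_out(moves=[[-0.001,0,0,0,0],[-0.002,0,0,0,0],[-0.003,0,0,0,0],[-0.004,0,0,0,0],[-0.005,0,0,0,0],[-0.006,0,0,0,0],[-0.007,0,0,0,0],[-0.008,0,0,0,0]])

```text
clock: 7.55
tcp_pos: [0.5378, 0.1233, 0.2269]
orientation: [-2.405, -2.021, -0.003]
contact_force: [-4.1, 1.2, 10.5]
grip_width: 0.0001
gripper_force: 5.4
```

Request:
carry_out(moves=[[-0.001,0,0,0,0],[-0.002,0,0,0,0],[-0.003,0,0,0,0],[-0.004,0,0,0,0],[-0.005,0,0,0,0],[-0.006,0,0,0,0],[-0.007,0,0,0,0],[-0.008,0,0,0,0]])

```text
clock: 8.35
tcp_pos: [0.5364, 0.1155, 0.2269]
orientation: [-2.405, -2.021, -0.003]
contact_force: [-4.4, 2.3, 10.9]
grip_width: 0.0003
gripper_force: 5.4
```

Request:
carry_out(moves=[[-0.0005,0,0,0,0],[-0.001,0,0,0,0],[-0.0015,0,0,0,0],[-0.002,0,0,0,0],[-0.0025,0,0,0,0],[-0.003,0,0,0,0],[-0.0035,0,0,0,0],[-0.004,0,0,0,0]])

```text
clock: 9.15
tcp_pos: [0.5358, 0.1119, 0.227]
orientation: [-2.405, -2.021, -0.004]
contact_force: [-3.5, 3.9, 11.0]
grip_width: 0.0
gripper_force: 5.4
```

```bash
python3 - <<'E'
from bench import r
from h import *
o=r.get_obs();t=r.grab_frame('top');s=r.grab_frame('scene');print(o['tcp_pos'],o['contact_force'])
v=np.hstack([cv2.resize(a,(399,420),interpolation=cv2.INTER_CUBIC) for a in(t[140:190,280:328],s[200:260,285:342])])
cv2.imwrite('pics/t2.png',v[:,:,::-1])
E
```

```text
[0.53578268 0.1119004  0.22700046] [-3.52192282  3.8754456  10.97503593]
```

View pics/t2.png

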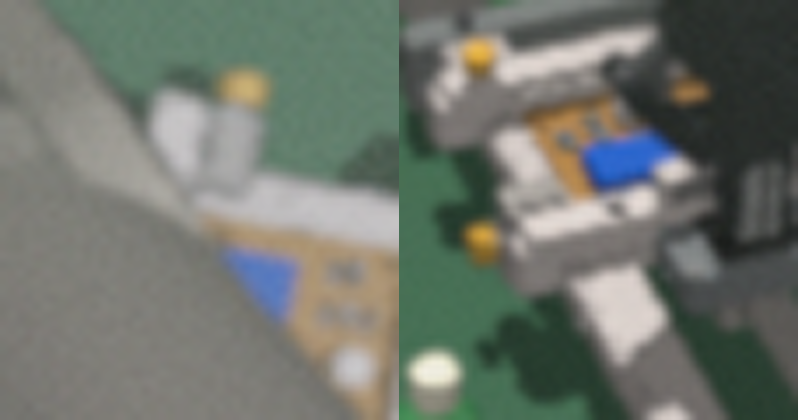

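The jaw bar is next to the stop, with at most a hair's gap at (205,130) in the top crop. I'll push gently until the force rises.

Request:
carry_out(moves=[[-0.0005,0,0,0,0],[-0.001,0,0,0,0],[-0.0015,0,0,0,0],[-0.002,0,0,0,0],[-0.0025,0,0,0,0],[-0.003,0,0,0,0],[-0.003,0,0,0,0],[-0.003,0,0,0,0]])

```text
clock: 10.05
tcp_pos: [0.5356, 0.1106, 0.2274]
orientation: [-2.402, -2.022, -0.009]
contact_force: [-2.5, 6.8, 10.9]
grip_width: 0.0001
gripper_force: 5.3
```

Request:
carry_out(moves=[[-0.0005,0,0,0,0],[-0.001,0,0,0,0],[-0.0015,0,0,0,0],[-0.002,0,0,0,0],[-0.0025,0,0,0,0],[-0.003,0,0,0,0],[-0.003,0,0,0,0],[-0.003,0,0,0,0]])

```text
clock: 10.85
tcp_pos: [0.5357, 0.1077, 0.2277]
orientation: [-2.403, -2.022, -0.011]
contact_force: [-1.1, 6.6, 10.0]
grip_width: 0.0001
gripper_force: 5.2
```

Request:
carry_out(moves=[[-0.0005,0,0.0002,0,0],[-0.001,0,0.0005,0,0],[-0.0015,0,0.0005,0,0],[-0.002,0,0.0005,0,0],[-0.0025,0,0.0005,0,0],[-0.003,0,0.0005,0,0],[-0.003,0,0.0005,0,0],[-0.003,0,0.0005,0,0]])

```text
clock: 11.65
tcp_pos: [0.5355, 0.1049, 0.2274]
orientation: [-2.403, -2.023, -0.013]
contact_force: [-0.2, 7.1, 10.7]
grip_width: -0.0001
gripper_force: 5.5
```

```bash
python3 - <<'E'
from bench import r
from h import *
o=r.get_obs();t=r.grab_frame('top');s=r.grab_frame('scene');print(o['tcp_pos'],o['contact_force'])
v=np.hstack([cv2.resize(a,(399,420),interpolation=cv2.INTER_CUBIC) for a in(t[140:190,280:328],s[200:260,285:342])])
cv2.imwrite('pics/t3.png',v[:,:,::-1])
E
```

```text
[0.53552962 0.10493773 0.2274265 ] [-0.22132535  7.10611662 10.73459728]
```

View pics/t3.png

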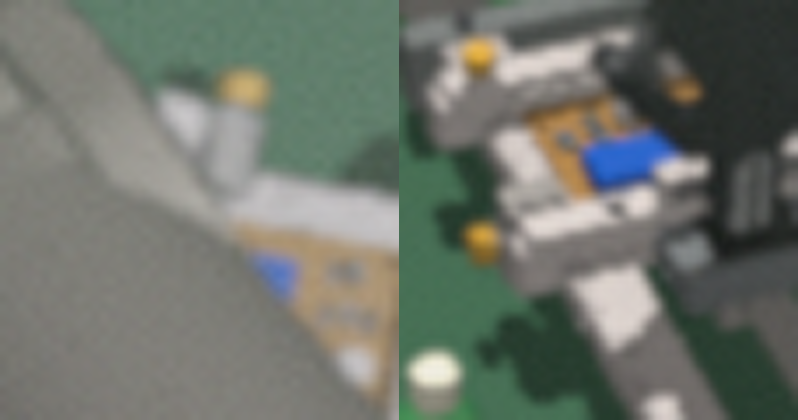

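The jaw, stop and board sit exactly as in the previous picture (jaw/stop seam at (205,130)), while the finger slid 3 mm further over the pad. So the jaw is home with the pad down. I'll lift straight up.

Request:
carry_out(moves=[[0,0,-0.001,0,0],[0,0,-0.003,0,0],[0,0,-0.005,0,0],[0,0,-0.008,0,0],[0,0,-0.014,0,0],[0,0,-0.025,0,0],[0,0,-0.045,0,0],[0,0,-0.07,0,0]])

```text
clock: 12.55
tcp_pos: [0.5337, 0.1011, 0.2952]
orientation: [-2.405, -2.019, 0.003]
contact_force: [-0.1, -0.9, 0.1]
grip_width: -0.0002
gripper_force: 0.0
```

Request:
carry_out(moves=[[0.01,0,-0.03,0,0],[0.03,0,-0.05,0,0],[0.07,0,-0.07,0,0],[0.11,0,-0.08,0,0],[0.15,0,-0.08,0,0],[0.19,0,-0.08,0,0],[0.21,0,-0.08,0,0],[0.21,0,-0.08,0,0]])

```text
clock: 13.35
tcp_pos: [0.5696, 0.3118, 0.3753]
orientation: [-2.4, -2.024, -0.002]
contact_force: [-0.1, -0.0, -0.0]
grip_width: -0.0003
gripper_force: 0.0
```

```bash
python3 - <<'E'
from bench import r
from h import *
o=r.get_obs();t=r.grab_frame('top');s=r.grab_frame('scene');print(o['clock'],o['tcp_pos'],o['contact_force'])
v=np.hstack([cv2.resize(a,(399,500),interpolation=cv2.INTER_CUBIC) for a in(t[140:240,270:350],s[190:270,285:349])])
cv2.imwrite('pics/t4.png',v[:,:,::-1])
E
```

```text
13.35 [0.56957098 0.31183236 0.37525483] [-0.13135467 -0.04258867 -0.04182473]
```

View pics/t4.png

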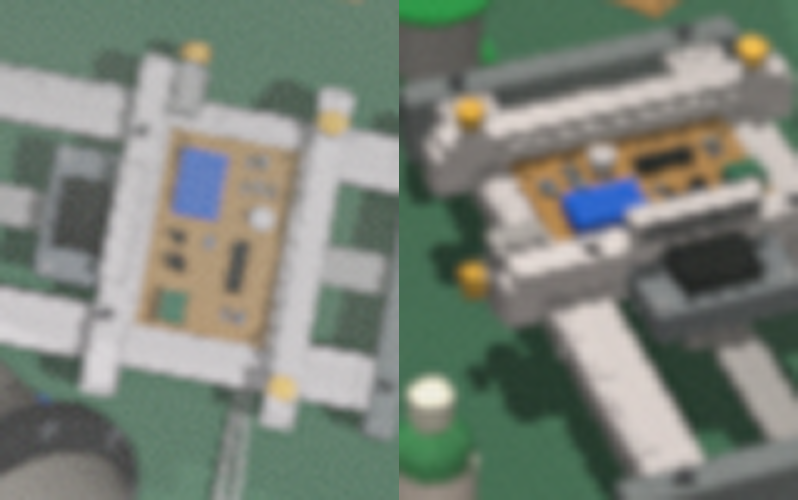

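The jaw's edge meets the stop at (172,75) with no gap. The board lies flat and square between the jaws, the pad is up, and the arm is clear.

```bash
python3 -c "
from bench import r
print(r.hand_in())"
```

```text
the job is handed in; nothing more can be done
None
```

I closed the holder on its board and handed the job in; no verdict came back. In the last pictures the jaw is against the stop, the pad is up, the board lies square between the jaws, and the arm is clear.

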